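# Pin back the belt tension wheel of a furnace sample drive

## Task

Lock the sprung belt tension wheel back so that a new belt can be fitted: take the locking pin from its parking block, put it into the drilled hole of the wheel, and with it turn the wheel anticlockwise against its spring. Near the pointer feel gently for the lock hole hidden in the plate beneath, without forcing the pin, and drop the pin fully home until its head is down on the wheel; then let go, with the wheel held back by the pin. Do not let the wheel snap back, and leave the other things on the bench alone.

Things in the scene. Friction and masses are not known exactly. Their poses are not given: they have to be found in the camera images.
- drive: Fixed belt drive unit: white box 310 x 210 mm, 45 mm high, red strip on its front (-x side). Origin on the wheel axis at the underside, z up; its x axis points to a spool-shaped pulley (52 mm across, top 95 mm up) 155 mm from the origin. Pressing the pin on any part of the unit (wheel, plate) with more than 40 N, the spring's pull included, spoils it.
- wheel_axis (a point): Centre of the tension wheel's upper face, on its upright axis, 77 mm above the bench. The wheel is a plain aluminium twelve-sided disc, 164 mm across the flats, 12 mm thick, with a low hub (7 mm high, 40 mm across) and a black idler roller (34 mm across, 21 mm high) standing on it opposite to the hole.
- wheel_hole (a point): Centre of the mouth of the one through hole in the wheel, on the wheel's upper face 77 mm above the bench, 62 mm from the axis; 11.5 mm across, 12 mm deep, mouth broken by 1.5 mm. It moves with the wheel; its x axis points outward from the wheel axis, z up.
- wheel (a joint): Turn of the tension wheel in rad: 0 at rest on its stop, growing anticlockwise seen from above, at most 1.3. A spring pulls it back to 0: about 2.5 N at the hole at 0, about 5 N at 0.9. The hole is below the pointer at 0.85; the true lock position is somewhere from 0.63 to 1.07.
- pointer (a point): Tip of the dark steel pointer tab that stands beside the wheel's rim, 94 mm from the wheel axis, 83 mm above the bench.
- pin_head (a point): Centre of the head of the loose steel locking pin (70 g). Head round, 22 mm across, 44 mm high; below it a shank 10 mm across, 30 mm long, with a 1.5 mm chamfer at its foot. The point is 22 mm above the head's shoulder, 52 mm above the foot; z is the pin's axis, up. Foot on the lock plate: shoulder 16 mm above the wheel. Home: shoulder on the wheel, point 99 mm above the bench.
- park: Fixed black parking block, 60 x 60 mm, 34 mm high, with an upright 12 mm hole in its middle in which the pin starts, upright, its shoulder on the block; origin in the centre of its underside.
- jar: Bystander: amber glass jar, 60 mm across, 85 mm high, origin at its underside.
- screwdriver: Bystander: screwdriver lying on the bench, handle to its -x.
- wrench: Bystander: steel wrench lying on the bench, handle to its -x.
- samplebox: Bystander: clear plastic box with blue lid, 114 x 84 mm, 58 mm high, origin at its underside.
- plate_centre (a point): Centre of the upper face of the fixed round lock plate, on the wheel axis, 63 mm above the bench, hidden 2 mm below the wheel. The plate has one hole, 11.5 mm across, 18 mm deep, 62 mm from the axis, with a nearly sharp mouth. Seen from the axis it lies roughly towards the pointer: anywhere within 0.22 rad (14 mm of arc) either side. This point does not tell where.

How it is judged:
By the outcome, as a careful person would: the job done as asked, in the order asked, and still so for the second after the job is handed in, with the robot touching nothing.
It also fails if it takes over 72 s, if anything falls off the work surface, if the arm or the gripper's body presses on something with over 40 N, if the wrist force passes 120 N, or if a joint passes its speed limit or range.

## Robot

A 7-joint arm with a two-finger parallel gripper is mounted at the origin on the work surface. World frame = base frame: x ahead of the robot, y to its left, z up, the work surface at z = 0. Lengths are in m, angles in rad, forces in N, time in s.
With the tool pointing down it reaches from about 0.4 to 0.875 m from the base axis. Payload 19.3 kg.
Tool frame: the origin (TCP) lies midway between the tips of the shut fingers; the grasp point (between the pads) lies 19 mm behind it (bot.pinch_z is the distance from the TCP to the grasp point, in m); z points along the fingers, y is the direction in which the jaws open and shut (so a half turn about z gives the same grasp; the last joint's range is limited). The gripper opens to 85 mm and grips with 20 to 120 N. Pads are 22 mm wide; open, the fingers measure 114 mm over their backs; the gripper's body (76 mm by 85 mm) begins 54 mm behind the grasp point. The pads swing forward as they close: fully open they stand 13 mm farther back than shut.
Start: joints at [-1.243, 0.521, -0.036, 1.599, 0.021, 1.021, -0.113], TCP at [0.242, 0.576, 0.231] pointing down, gripper open.
Joint ranges: [-2.91, 2.91], [-0.3, 2.13], [-1.5, 1.42], [0.17, 2.43], [-1.26, 4.41], [0.16, 1.93], [-2.52, 2.52]. Speed limits (rad/s): [1.89, 1.89, 2.39, 2.39, 3.01, 3.01, 3.01].

## Interface

Orientations are given as [roll, pitch, yaw] about the fixed x, y, z axes, in that order (R = Rz(yaw) Ry(pitch) Rx(roll)).
In Python, from workcell import bot gives the robot as it stands. The module is installed in compiled form; this text tells all that it offers.
- The arm moves only by the tool move_arm, never from a script. Its argument "moves" is text: rows parted by semicolons, each of 4 numbers parted by spaces: the shift along the tool's x, y, z in mm, then the turn about the tool's z in rad. In form: dx dy dz yaw; .... A call has exactly 10 rows; each row is the pose to reach, as a shift and turn from the pose commanded when the call began, along the tool's axes at that moment; what a row does not reach only later rows make up. A row lasts 1/12 s, in which the tool goes at most 41.7 mm and 7.16 degrees, less where a joint would pass 70% of its speed; a pose out of reach is approached as far as the arm can. A call with a gripper value outside its range is refused whole. "grip" is the opening, from 0 (shut) to 1 (fully open), set as the call begins (left out, the last holds). The fingers move at their own pace and stop on an object; "grip_force" is the grip in N (left out, the last holds). Time passes only in rows, so rows that repeat a pose let the fingers close, or fill a call up. It gives the time, the measured TCP pose, the force and the opening at its end, in the units of the state.
- bot.observe(): the state, without advancing time (a new reading comes with each control period).
- bot.grab_frame(name): name is "scene" or "top" or "wrist"; returns a dict with "frame" (400x640x3 uint8, red, green, blue), "z_map" (400x640 float32, m along the optical axis (not along the pixel's ray), 0 where there is no reading), "K" (3x3 intrinsics, pixels), "eye" and "attitude" of the camera in the world. Camera axes: x right, y up, looking along -z (the intrinsics and any distortion apply to the point x, -y, -z); pixel columns grow to the right and rows downward; lengths in m; the calibration is good to about 2 mm. The wrist camera is an equidistant fisheye: a pixel r from the principal point sees the ray r / f radians off the axis. A picture is of the moment at which its call begins.
- bot.job_done(): hands the job in, once; it reports no verdict.
Trained networks look in a picture, given as the dict that the camera call returned (one of the last four; its "shot" number tells which), for a name from the list of things; names that differ only in an ending like _2 or _b are one class to them, and where a whole thing is asked for, a point or a joint stands for the part that bears it (a point fixed in the world has none). Each returns a list of dicts, best first, with "conf" (0 to 1); they miss things now and then, are a little off and sometimes report something else, mostly with a low value. They report only what shows in the picture. A call takes as long as a camera call.
- bot.search_frame(picture, label): "at" ([column, row] in pixels, amid what is visible of it).
- bot.pinpoint(picture, label): "at" ([column, row] in pixels: a listed point, or the origin of a listed thing).
The state is a dict: "clock": time; "qpos": joint angles; "qd": joint speeds; "joint_efforts": joint torques, N m; "position": TCP position; "tool_rot": TCP orientation; "force": force on the tool from outside, world axes, zero at the start; "moment": the same for the moment, N m; "grip_width": finger opening in m.
Only numpy, scipy, OpenCV 4.12 (cv2) and the standard library are available. Lean on these libraries where they do the work, as an engineer would, in place of code of your own. Each camera call takes 0.05 s, during which the arm holds its last target. There are 200 camera calls.

## Working session

There is one attempt and no reset: what is moved stays moved. The work goes in short steps, Python scripts to look and compute and a tool call to move; the robot and the scene stay as the last step left them, time stands still between calls to the robot, and variables do not carry over. Pictures are saved under pics/ and viewed, about 8 in all and at most 12, crops included, and the job is handed in when it is done.

Besides the shell and the picture viewer there is one more tool, called after "Request:" by a JSON object that holds its "fn" and its "kwargs". move_arm: Moves the arm, as the interface text tells. Its arguments: {"type":"object","properties":{"moves":{"type":"string"},"grip":{"type":"number"},"grip_force":{"type":"number"}},"required":["moves"]}

```bash
mkdir -p pics; cat > h.py <<'E'
import numpy as np, cv2
from scipy.spatial.transform import Rotation as R
from workcell import bot
def att(p):
    a=np.array(p["attitude"],float)
    return a if a.shape==(3,3) else R.from_euler('xyz',a).as_matrix()
def ray(p,uv,wrist=False):
    K=np.array(p["K"]); x=(uv[0]-K[0,2])/K[0,0]; y=(uv[1]-K[1,2])/K[1,1]
    if wrist:
        r=np.hypot(x,y); s=np.sin(r)/r if r>1e-9 else 1
        d=np.array([x*s,y*s,np.cos(r)])
    else: d=np.array([x,y,1.])
    return att(p)@(d*[1,-1,-1])
def at_z(p,uv,z,wrist=False):
    d=ray(p,uv,wrist); e=np.array(p["eye"]); return e+d*(z-e[2])/d[2]
def save(p,n): cv2.imwrite(f"pics/{n}.png",p["frame"][:,:,::-1])
E
python3 - <<'E'
from h import *
np.set_printoptions(precision=4,suppress=True)
o=bot.observe(); print(o); print(bot.pinch_z)
Z=dict(wheel_axis=.077,wheel_hole=.077,pointer=.083,pin_head=None,park=0,jar=0,drive=0,samplebox=0,screwdriver=0,wrench=0)
for n in("top","scene","wrist"):
    p=bot.grab_frame(n); save(p,n+"0"); print(n,p["eye"],p["attitude"],p["K"])
    for l,z in Z.items():
        if l=='pin_head': z=.056
        for r in bot.pinpoint(p,l)[:2]: print(l,np.array(r["at"]),round(r["conf"],2),at_z(p,r["at"],z,n=="wrist"))
E
```

```text
{'clock': 0.0, 'qpos': array([-1.2432,  0.522 , -0.0363,  1.6   ,  0.0212,  1.0211, -0.1128]), 'qd': array([ 0.0003, -0.0007, -0.0011,  0.0001,  0.0004,  0.0011, -0.0008]), 'joint_efforts': array([  0.0003, -92.7101,   1.9797, -36.9936,   0.0178,   0.0082,
        -0.0001]), 'position': array([0.242 , 0.5759, 0.2307]), 'tool_rot': array([-3.1405,  0.0001,  2.7438]), 'force': array([0.4632, 0.764 , 1.0584]), 'moment': array([ 0.0033,  0.0294, -0.0364]), 'grip_width': 0.08555257752860891}
0.0187
top [0.3954 0.0102 1.225 ] [ 0.0885 -0.0022 -1.5623] [[448.8984   0.     315.8473]
 [  0.     448.8984 198.3185]
 [  0.       0.       1.    ]]
wheel_axis [370.9 190.1] 0.74 [ 0.5198 -0.1328  0.077 ]
wheel_axis [475.1 159.6] 0.32 [ 0.6016 -0.4029  0.077 ]
wheel_hole [361.6 213.6] 0.73 [ 0.4591 -0.1089  0.077 ]
pointer [387.1 224.4] 0.6 [ 0.4318 -0.1731  0.083 ]
pin_head [266.7 174.9] 0.55 [0.5598 0.1381 0.056 ]
jar [153.5 176.2] 0.86 [0.5614 0.4553 0.    ]
jar [476.1 158.3] 0.63 [ 0.619  -0.4334  0.    ]
drive [368.6 193.1] 0.69 [ 0.5198 -0.1361  0.    ]
samplebox [481.  233.9] 0.7 [ 0.4108 -0.
[... 710 characters left out ...]
3 [ 0.519  -0.1355  0.    ]
samplebox [240.3 159.2] 0.89 [ 0.4044 -0.4432  0.    ]
samplebox [272.6 186.5] 0.34 [ 0.4401 -0.2342  0.    ]
screwdriver [457.3 282.5] 0.79 [0.4069 0.4089 0.    ]
wrench [182.7 185. ] 0.83 [ 0.6351 -0.441   0.    ]
wrist [0.1633 0.6097 0.3738] [-0.333   0.001   1.1744] [[309.7069   0.     318.5468]
 [  0.     309.7069 198.7298]
 [  0.       0.       1.    ]]
wheel_hole [ 78.  387.8] 0.82 [ 0.4696 -0.1206  0.077 ]
park [185.9 386.1] 0.58 [0.5627 0.1361 0.    ]
drive [105.7 381. ] 0.78 [ 0.5238 -0.1232  0.    ]
samplebox [ 31.3 353.7] 0.95 [ 0.4039 -0.4269  0.    ]
screwdriver [257.5 302.6] 0.96 [0.4017 0.408  0.    ]
wrench [189.8 387.5] 0.4 [0.5687 0.1427 0.    ]
```

View pics/top0.png

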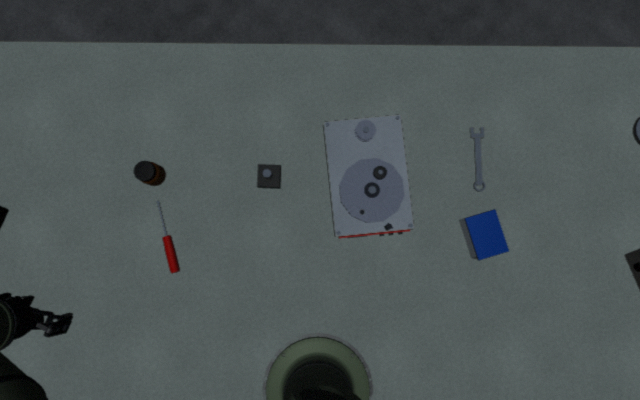

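```bash
python3 - <<'E'
from h import *
np.set_printoptions(precision=4,suppress=True)
p=bot.grab_frame("top"); z=p["z_map"]
print(z[160:190:3,255:282:3])
v,u=np.mgrid[150:230,240:300]
P=np.array([np.array(p["eye"])+ray(p,(a,b))*z[b,a] for b,a in zip(v.ravel(),u.ravel())])
m=(P[:,2]>.068)&(P[:,2]<.09); print(m.sum(),P[m].min(0),P[m].max(0),P[m].mean(0))
m=(P[:,2]>.025)&(P[:,2]<.045); print(m.sum(),P[m].min(0),P[m].max(0),P[m].mean(0))
E
```

```text
[[1.2362 1.2354 1.2424 1.2397 1.2416 1.2379 1.2421 1.238  1.2412]
 [1.2373 1.2403 1.2361 1.2381 1.2392 1.2409 1.2401 1.2349 1.2296]
 [1.2358 1.2053 1.201  1.2029 1.2064 1.2044 1.1997 1.2018 1.2011]
 [1.235  1.1989 1.2013 1.2037 1.1588 1.2057 1.2033 1.2004 1.1971]
 [1.2347 1.2021 1.1998 1.155  1.1578 1.16   1.2044 1.2024 1.1939]
 [1.2359 1.1984 1.2017 1.1544 1.1548 1.1585 1.2011 1.2023 1.2044]
 [1.2303 1.2034 1.1995 1.2012 1.17   1.1896 1.1997 1.202  1.2   ]
 [1.2348 1.1996 1.199  1.1991 1.1986 1.1985 1.2031 1.205  1.1961]
 [1.2344 1.1986 1.2007 1.1983 1.1934 1.1964 1.1957 1.1996 1.2011]
 [1.2323 1.2218 1.2167 1.2094 1.2145 1.2096 1.2062 1.2054 1.2054]]
64 [0.5506 0.1271 0.0692] [0.5722 0.1479 0.0831] [0.5612 0.1369 0.0784]
435 [0.531  0.1071 0.0259] [0.5926 0.1668 0.0445] [0.5604 0.1361 0.0344]
```

Request:
{"fn": "move_arm", "kwargs": {"moves": "-42 -25 0 -0.1; -84 -51 0 -0.2; -126 -76 0 -0.3; -168 -102 0 -0.398; -205 -124 0 -0.398; -242 -147 0 -0.398; -279 -169 0 -0.398; -314 -190 0 -0.398; -345 -209 0 -0.398; -370 -224 0 -0.398", "grip": 0.8, "grip_force": 60}}

```text
clock: 2.53
position: [0.488, 0.2373, 0.2316]
tool_rot: [3.141, 0.0, -3.141]
force: [0.7, 0.7, 0.8]
grip_width: 0.0681
```

```bash
cat >> h.py <<'E'
np.set_printoptions(precision=4,suppress=True)
def to(t,yaw=None):
    o=bot.observe(); M=R.from_euler('xyz',o["tool_rot"]).as_matrix()
    print("t",o["clock"],"pos",o["position"],"rot",o["tool_rot"],"F",o["force"],"w",o["grip_width"])
    print("shift mm",(M.T@(np.array(t)-o["position"])*1e3).round(1))
E
python3 - <<'E'
from h import *
to([.561,.1365,.15])
p=bot.grab_frame("wrist"); save(p,"w1")
for l,z in dict(pin_head=.056,park=0).items():
    for r in bot.pinpoint(p,l)[:2]: print(l,np.array(r["at"]),round(r["conf"],2),at_z(p,r["at"],z,True))
E
```

```text
t 2.5333 pos [0.488  0.2373 0.2316] rot [ 3.1413  0.0005 -3.1414] F [0.654  0.6658 0.7797] w 0.06813968539027274
shift mm [ -72.9 -100.8   81.6]
pin_head [230.8 239.1] 0.88 [0.5631 0.1347 0.056 ]
park [248.  218.3] 0.68 [0.5597 0.1441 0.    ]
```

Request:
{"fn": "move_arm", "kwargs": {"moves": "-25 -34 30 0; -50 -68 60 0; -70 -95 90 0; -74 -101 100 0; -74 -101 115 0; -74 -101 135 0; -74 -101 155 0; -74 -101 172 0; -74 -101 182 0; -74 -101 185 0"}}

```text
clock: 3.52
position: [0.5602, 0.1388, 0.0448]
tool_rot: [-3.141, -0.002, -3.14]
force: [0.0, -0.5, 0.8]
grip_width: 0.0684
```

Request:
{"fn": "move_arm", "kwargs": {"moves": "0 0 0 0; 0 0 0 0; 0 0 0 0; 0 0 0 0; 0 0 0 0; 0 0 0 0; 0 0 0 0; 0 0 0 0; 0 0 0 0; 0 0 0 0", "grip": 0.0, "grip_force": 60}}

```text
clock: 4.35
position: [0.5617, 0.1378, 0.0473]
tool_rot: [-3.142, 0.001, 3.141]
force: [-1.2, -3.4, 6.9]
grip_width: 0.0206
```

Request:
{"fn": "move_arm", "kwargs": {"moves": "0 0 -15 0; 0 0 -40 0; 0 0 -70 0; 0 0 -95 0; 0 0 -108 0; 15 -35 -108 0; 30 -75 -108 0; 45 -115 -108 0; 60 -150 -108 0; 66 -168 -108 0"}}

```text
clock: 5.18
position: [0.493, -0.0343, 0.155]
tool_rot: [-3.14, -0.0, 3.138]
force: [0.9, -1.0, -0.8]
grip_width: 0.0206
```

```bash
python3 - <<'E'
from h import *
to([.463,-.112,.145])
p=bot.grab_frame("wrist"); save(p,"w2")
for l,z in dict(pin_head=.15,wheel_hole=.077,wheel_axis=.077,pointer=.083).items():
    for r in bot.pinpoint(p,l)[:2]: print(l,np.array(r["at"]),round(r["conf"],2),at_z(p,r["at"],z,True))
E
```

```text
t 5.1833 pos [ 0.493  -0.0343  0.155 ] rot [-3.1401 -0.0001  3.138 ] F [ 0.8943 -1.0161 -0.8042] w 0.02060553408160423
shift mm [ 29.7 -77.8  10.1]
pin_head [318.3 273.6] 0.92 [ 0.503  -0.0337  0.15  ]
wheel_hole [218.2 176.6] 0.56 [ 0.4657 -0.1102  0.077 ]
wheel_axis [198.3 241.7] 0.82 [ 0.5218 -0.135   0.077 ]
pointer [138.5 141.9] 0.97 [ 0.4343 -0.1746  0.083 ]
```

View pics/w2.png

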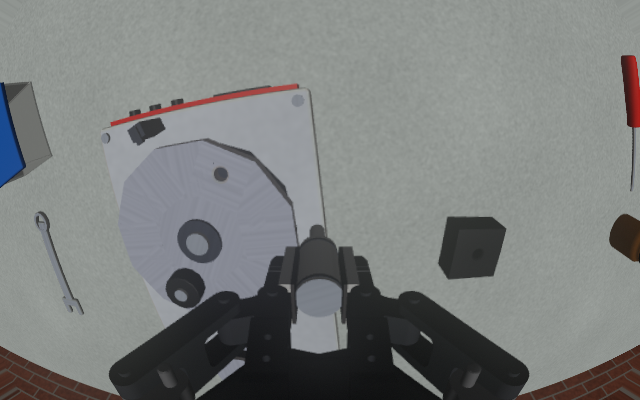

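```bash
python3 - <<'E'
from h import *
p=bot.grab_frame("wrist"); f=p["frame"]
g=cv2.cvtColor(f,cv2.COLOR_RGB2GRAY)
s=g[160:190,205:238]; m=s<(s.min()+40); v,u=np.nonzero(m); c=(u.mean()+205,v.mean()+160); print("hole px",c,m.sum(),at_z(p,c,.077,True))
r=bot.pinpoint(p,"wheel_axis")[0]["at"]; print(at_z(p,r,.077,True))
print("foot front",at_z(p,(318,226),.112,True)," head", at_z(p,bot.pinpoint(p,"pin_head")[0]["at"],.1637,True), at_z(p,(319,294),.186,True))
print(p["eye"],p["attitude"])
E
```

```text
hole px (np.float64(213.5731707317073), np.float64(170.21951219512195)) 164 [ 0.4636 -0.1082  0.077 ]
[ 0.5218 -0.1338  0.077 ]
foot front [ 0.4931 -0.0288  0.112 ]  head [ 0.4951 -0.0292  0.1637] [ 0.493  -0.0282  0.186 ]
[ 0.41   -0.0286  0.2972] [-0.3337  0.0001  1.5728]
```

Request:
{"fn": "move_arm", "kwargs": {"moves": "6 -15 0 0; 13 -35 0 0; 20 -53 8 0; 26 -67 14 0; 30 -76 20 0; 31 -80 25 0; 31 -80 27 0; 31 -80 27 0; 31 -80 27 0; 31 -80 27 0"}}

```text
clock: 6.42
position: [0.4647, -0.1091, 0.1275]
tool_rot: [3.141, 0.0, -3.14]
force: [0.5, 0.1, -1.6]
grip_width: 0.0203
```

```bash
python3 - <<'E'
from h import *
to([.465,-.11,.128])
p=bot.grab_frame("wrist")
for l,z in dict(pin_head=.1367,wheel_hole=.077,wheel_axis=.077,pointer=.083).items():
    for r in bot.pinpoint(p,l)[:2]: print(l,np.array(r["at"]),round(r["conf"],2),at_z(p,r["at"],z,True))
c=p["frame"][150:290,240:400]; cv2.imwrite("pics/c3.png",cv2.resize(c,None,fx=4.8,fy=4.2,interpolation=cv2.INTER_CUBIC)[:,:,::-1])
E
```

```text
t 6.4167 pos [ 0.4647 -0.1091  0.1275] rot [ 3.1414  0.0004 -3.1402] F [ 0.5152  0.0502 -1.6216] w 0.02026468939253741
shift mm [-0.3 -0.9 -0.5]
pin_head [316.3 272.6] 0.63 [ 0.4648 -0.1094  0.1367]
wheel_hole [316.8 226.2] 0.85 [ 0.4657 -0.1095  0.077 ]
wheel_axis [319.1 272.6] 0.37 [ 0.5032 -0.1078  0.077 ]
pointer [217.4 187.2] 0.96 [ 0.436  -0.1745  0.083 ]
```

View pics/c3.png

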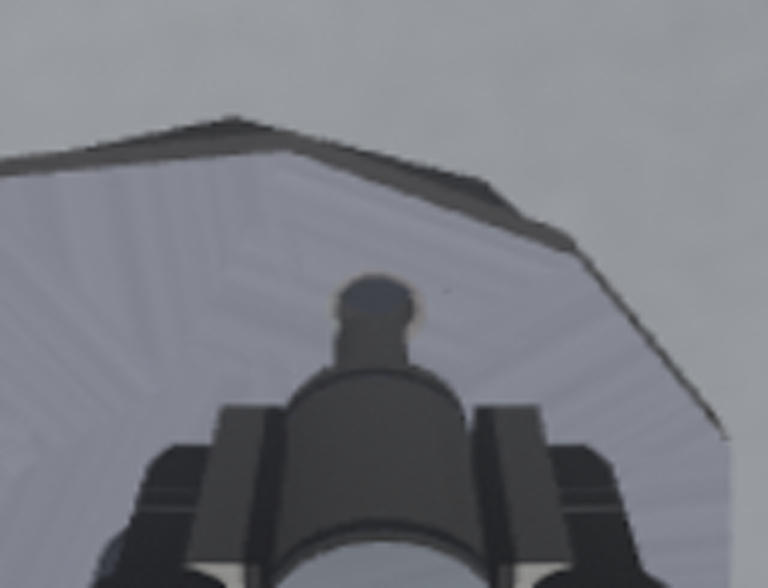

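```bash
python3 - <<'E'
from h import *
p=bot.grab_frame("wrist")
f=lambda c,r:(240+c/4.8,150+r/4.2)
print("hole front outer",at_z(p,f(376,272),.077,True),"inner",at_z(p,f(376,278),.077,True))
print("L R",at_z(p,f(333,300),.077,True),at_z(p,f(418,300),.077,True))
for z in(.0845,.083,.086): print("foot front",at_z(p,f(371,318),z,True))
print("shank L R",at_z(p,f(333,340),.089,True),at_z(p,f(408,340),.089,True))
print(bot.observe()["position"])
c=p["frame"][195:245,290:345]; cv2.imwrite("pics/c4.png",cv2.resize(c,None,fx=12,fy=12,interpolation=cv2.INTER_CUBIC)[:,:,::-1])
E
```

```text
hole front outer [ 0.4569 -0.1091  0.077 ] inner [ 0.458  -0.1091  0.077 ]
L R [ 0.4618 -0.1151  0.077 ] [ 0.4618 -0.1031  0.077 ]
foot front [ 0.4616 -0.1097  0.0845]
foot front [ 0.4623 -0.1097  0.083 ]
foot front [ 0.461  -0.1097  0.086 ]
shank L R [ 0.4633 -0.1148  0.089 ] [ 0.4633 -0.1048  0.089 ]
[ 0.4643 -0.1098  0.1274]
```

View pics/c4.png

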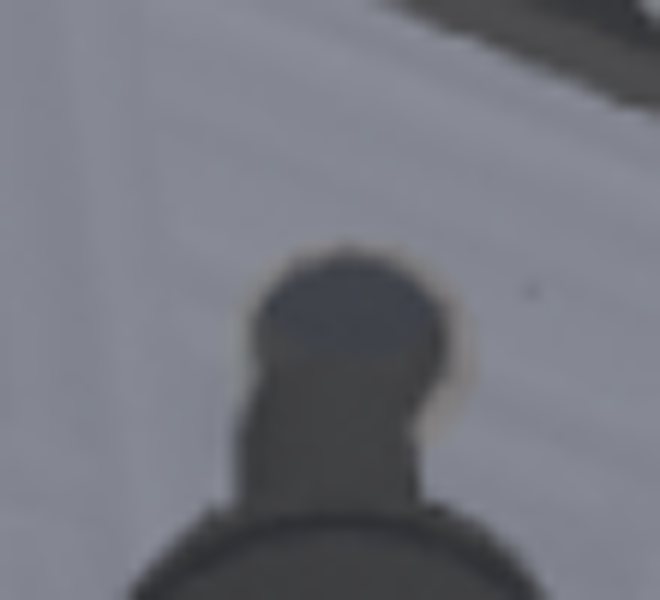

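Request:
{"fn": "move_arm", "kwargs": {"moves": "0.5 0.7 0 0; 1 1.4 2 0; 1 1.4 4 0; 1 1.4 6 0; 1 1.4 7 0; 1 1.4 8 0; 1 1.4 9 0; 1 1.4 10 0; 1 1.4 11 0; 1 1.4 11 0"}}

```text
clock: 7.55
position: [0.4631, -0.1085, 0.1161]
tool_rot: [3.142, -0.0, -3.141]
force: [-0.3, 0.5, -0.6]
grip_width: 0.0202
```

```bash
python3 - <<'E'
from h import *
to([.465,-.11,.128])
p=bot.grab_frame("wrist")
print(bot.observe()["force"],bot.observe()["position"])
c=p["frame"][170:250,270:370]; cv2.imwrite("pics/c5.png",cv2.resize(c,None,fx=7,fy=7,interpolation=cv2.INTER_CUBIC)[:,:,::-1])
E
```

```text
t 7.55 pos [ 0.4631 -0.1085  0.1161] rot [ 3.1416 -0.0002 -3.1414] F [-0.2541  0.5085 -0.55  ] w 0.020221874402109555
shift mm [ -1.9  -1.5 -11.9]
[-0.1504 -0.5767 -0.4676] [ 0.4631 -0.1085  0.1162]
```

Request:
{"fn": "move_arm", "kwargs": {"moves": "0 0 1 0; 0 0 2 0; 0 0 3 0; 0 0 4 0; 0 0 5 0; 0 0 5.5 0; 0 0 6 0; 0 0 6 0; 0 0 6 0; 0 0 6 0"}}

```text
clock: 8.43
position: [0.4632, -0.1085, 0.1103]
tool_rot: [-3.142, 0.0, -3.141]
force: [0.2, 0.2, -0.3]
grip_width: 0.0206
```

```bash
python3 - <<'E'
from h import *
p=bot.grab_frame("wrist")
to([.465,-.11,.128])
for l,z in dict(wheel_axis=.077,pointer=.083).items():
    for r in bot.pinpoint(p,l)[:2]: print(l,np.array(r["at"]),round(r["conf"],2),at_z(p,r["at"],z,True))
c=p["frame"][100:400,120:520]; cv2.imwrite("pics/c6.png",cv2.resize(c,None,fx=2,fy=2,interpolation=cv2.INTER_CUBIC)[:,:,::-1])
E
```

```text
t 8.4833 pos [ 0.4632 -0.1085  0.1104] rot [-3.1415  0.0001 -3.1414] F [ 0.4737  0.4387 -0.5782] w 0.020426101391283213
shift mm [ -1.8  -1.5 -17.6]
wheel_axis [293.  254.9] 0.25 [ 0.4771 -0.1243  0.077 ]
pointer [211.5 194.5] 0.84 [ 0.4338 -0.1722  0.083 ]
```

View pics/c6.png

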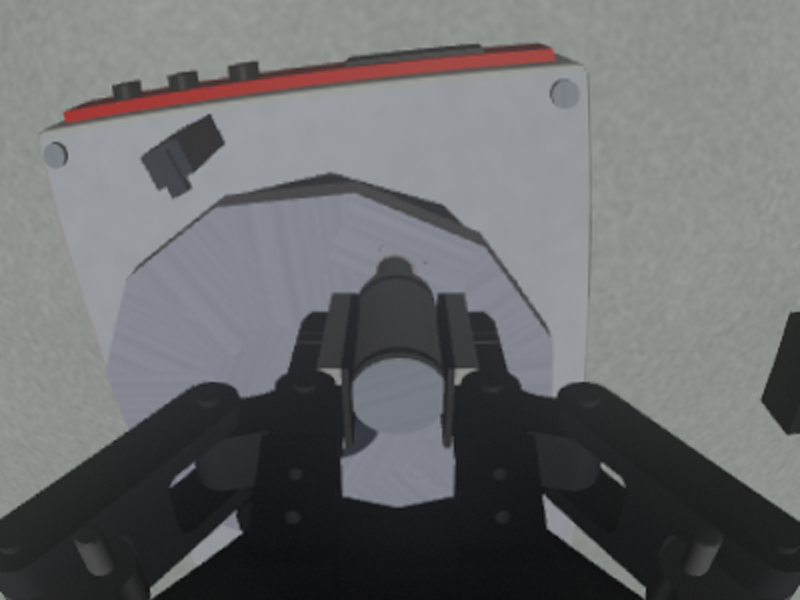

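```bash
python3 - <<'E'
import numpy as np
f=2.716
for t in list(np.arange(0,.6,.05))+list(np.arange(.6,1.15,.02)):
    print(round(t,3), np.round([-62*(np.cos(f+t)-np.cos(f)),62*(np.sin(f+t)-np.sin(f))],1))
E
```

```text
0.0 [-0.  0.]
0.05 [ 1.2 -2.9]
0.1 [ 2.3 -5.8]
0.15 [ 3.2 -8.7]
0.2 [  4.  -11.7]
0.25 [  4.6 -14.8]
0.3 [  5.  -17.8]
0.35 [  5.4 -20.9]
0.4 [  5.5 -24. ]
0.45 [  5.5 -27.1]
0.5 [  5.4 -30.2]
0.55 [  5.1 -33.3]
0.6 [  4.6 -36.4]
0.62 [  4.4 -37.6]
0.64 [  4.1 -38.8]
0.66 [  3.8 -40. ]
0.68 [  3.5 -41.2]
0.7 [  3.2 -42.4]
0.72 [  2.9 -43.6]
0.74 [  2.5 -44.8]
0.76 [  2.1 -45.9]
0.78 [  1.7 -47.1]
0.8 [  1.2 -48.3]
0.82 [  0.8 -49.4]
0.84 [  0.3 -50.6]
0.86 [ -0.2 -51.7]
0.88 [ -0.8 -52.8]
0.9 [ -1.3 -53.9]
0.92 [ -1.9 -55. ]
0.94 [ -2.5 -56.1]
0.96 [ -3.1 -57.2]
0.98 [ -3.8 -58.2]
1.0 [ -4.4 -59.3]
1.02 [ -5.1 -60.3]
1.04 [ -5.8 -61.3]
1.06 [ -6.5 -62.3]
1.08 [ -7.3 -63.3]
1.1 [ -8.  -64.3]
1.12 [ -8.8 -65.3]
1.14 [ -9.6 -66.2]
```

Request:
{"fn": "move_arm", "kwargs": {"moves": "1.2 -2.9 0 0; 2.3 -5.8 0 0; 3.2 -8.7 0 0; 4 -11.7 0 0; 4.6 -14.8 0 0; 5 -17.8 0 0; 5.4 -20.9 0 0; 5.5 -24 0 0; 5.5 -27.1 0 0; 5.5 -27.1 0 0"}}

```text
clock: 9.42
position: [0.4577, -0.1361, 0.1103]
tool_rot: [-3.141, 0.0, 3.141]
force: [2.9, 3.1, -0.3]
grip_width: 0.0207
```

Request:
{"fn": "move_arm", "kwargs": {"moves": "-0.8 -2.5 0 0; -1.1 -5 0 0; -1.4 -7 0 0; -1.5 -8 0 0; -1.5 -8 1 0; -1.5 -8 2 0; -1.5 -8 3 0; -1.5 -8 4 0; -1.5 -8 5 0; -1.5 -8 5 0"}}

```text
clock: 10.25
position: [0.4593, -0.1436, 0.1056]
tool_rot: [-3.141, 0.0, -3.141]
force: [-2.7, 4.5, 13.0]
grip_width: 0.0201
```

Request:
{"fn": "move_arm", "kwargs": {"moves": "0.3 -0.5 -0.4 0; 0.4 -0.9 -0.4 0; 0.4 -1.3 -0.4 0; 0.3 -1.7 -0.4 0; 0.3 -2.1 -0.4 0; 0.2 -2.5 -0.4 0; 0.1 -2.9 -0.4 0; 0.1 -3.2 -0.4 0; 0 -3.6 -0.4 0; 0 -3.6 -0.4 0"}}

```text
clock: 11.08
position: [0.4594, -0.147, 0.1057]
tool_rot: [3.142, 0.0, -3.141]
force: [1.5, 4.8, 1.6]
grip_width: 0.0206
```

Request:
{"fn": "move_arm", "kwargs": {"moves": "0 0 0.2 0; 0 0 0.4 0; 0 0 0.5 0; 0 0 0.6 0; 0 0 0.7 0; 0 0 0.8 0; 0 0 0.8 0; 0 0 0.8 0; 0 0 0.8 0; 0 0 0.8 0"}}

```text
clock: 11.92
position: [0.4592, -0.1471, 0.1049]
tool_rot: [-3.142, 0.0, -3.141]
force: [0.8, 5.6, 2.9]
grip_width: 0.0204
```

Request:
{"fn": "move_arm", "kwargs": {"moves": "0 0 0.2 0; 0 0 0.4 0; 0 0 0.6 0; 0 0 0.8 0; 0 0 1.0 0; 0 0 1.2 0; 0 0 1.2 0; 0 0 1.2 0; 0 0 1.2 0; 0 0 1.2 0"}}

```text
clock: 12.75
position: [0.4592, -0.1472, 0.1037]
tool_rot: [-3.142, -0.0, -3.141]
force: [2.2, 4.7, 1.4]
grip_width: 0.0201
```

Request:
{"fn": "move_arm", "kwargs": {"moves": "0 0 0.4 0; 0 0 0.8 0; 0 0 1.2 0; 0 0 1.6 0; 0 0 2.0 0; 0 0 2.4 0; 0 0 2.7 0; 0 0 3 0; 0 0 3 0; 0 0 3 0"}}

```text
clock: 13.58
position: [0.4591, -0.1472, 0.1007]
tool_rot: [-3.142, -0.0, -3.141]
force: [2.0, 3.9, 0.7]
grip_width: 0.0207
```

Request:
{"fn": "move_arm", "kwargs": {"moves": "0 0 0.9 0; 0 0 1.8 0; 0 0 2.7 0; 0 0 3.6 0; 0 0 4.5 0; 0 0 5.4 0; 0 0 6.3 0; 0 0 7 0; 0 0 7.5 0; 0 0 7.5 0"}}

```text
clock: 14.42
position: [0.4592, -0.1472, 0.0931]
tool_rot: [-3.142, -0.0, -3.141]
force: [2.0, 3.4, 0.3]
grip_width: 0.0201
```

```bash
python3 - <<'E'
from h import *
p=bot.grab_frame("wrist")
to([.465,-.11,.128])
c=p["frame"][150:300,220:420]; cv2.imwrite("pics/c7.png",cv2.resize(c,None,fx=4,fy=4,interpolation=cv2.INTER_CUBIC)[:,:,::-1])
E
```

```text
t 14.4667 pos [ 0.4591 -0.1472  0.0931] rot [-3.1415 -0.0001 -3.1414] F [2.541  2.6708 0.27  ] w 0.02063058041829701
shift mm [ -5.9  37.2 -34.9]
```

View pics/c7.png

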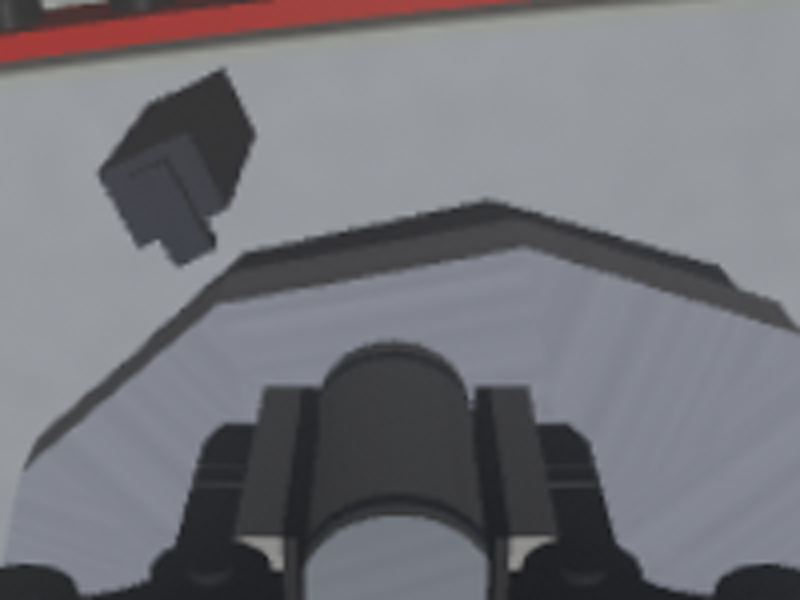

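Request:
{"fn": "move_arm", "kwargs": {"moves": "0 0 0.3 0; 0 0 0.6 0; 0 0 0.9 0; 0 0 1.2 0; 0 0 1.5 0; 0 0 1.7 0; 0 0 1.9 0; 0 0 2 0; 0 0 2 0; 0 0 2 0"}}

```text
clock: 15.3
position: [0.4592, -0.1472, 0.0912]
tool_rot: [-3.142, 0.0, -3.141]
force: [1.3, 3.0, 2.2]
grip_width: 0.0204
```

Request:
{"fn": "move_arm", "kwargs": {"moves": "0 0 0.2 0; 0 0 0.4 0; 0 0 0.6 0; 0 0 0.8 0; 0 0 0.9 0; 0 0 1 0; 0 0 1 0; 0 0 1 0; 0 0 1 0; 0 0 1 0"}}

```text
clock: 16.13
position: [0.4592, -0.1472, 0.0903]
tool_rot: [-3.142, 0.0, -3.141]
force: [1.5, 2.0, 5.6]
grip_width: 0.0205
```

Request:
{"fn": "move_arm", "kwargs": {"moves": "0 0 0.1 0; 0 0 0.2 0; 0 0 0.3 0; 0 0 0.4 0; 0 0 0.5 0; 0 0 0.5 0; 0 0 0.5 0; 0 0 0.5 0; 0 0 0.5 0; 0 0 0.5 0"}}

```text
clock: 16.97
position: [0.4593, -0.1472, 0.0902]
tool_rot: [-3.141, 0.0, -3.142]
force: [-1.1, 3.4, 15.6]
grip_width: 0.0203
```

Request:
{"fn": "move_arm", "kwargs": {"moves": "0 0.2 0 0; 0 0.4 0 0; 0 0.6 0 0; 0 0.8 0 0; 0 0.8 0 0; 0 0.8 0 0; 0 0.8 0 0; 0 0.8 0 0; 0 0.8 0 0; 0 0.8 0 0", "grip_force": 20}}

```text
clock: 17.8
position: [0.4593, -0.147, 0.0902]
tool_rot: [-3.141, 0.001, 3.141]
force: [-1.1, 0.0, 15.7]
grip_width: 0.0205
```

Spring load is now carried by the pin. Open, keeping the press.

Request:
{"fn": "move_arm", "kwargs": {"moves": "0 0 0 0; 0 0 0 0; 0 0 0 0; 0 0 0 0; 0 0 0 0; 0 0 0 0; 0 0 0 0; 0 0 0 0; 0 0 0 0; 0 0 0 0", "grip": 0.5}}

```text
clock: 18.63
position: [0.4592, -0.1464, 0.0897]
tool_rot: [-3.142, -0.0, -3.141]
force: [0.1, 1.0, 0.6]
grip_width: 0.042
```

Request:
{"fn": "move_arm", "kwargs": {"moves": "0 0 -3 0; 0 0 -10 0; 0 0 -22 0; 0 0 -40 0; 0 0 -60 0; 0 0 -80 0; 0 0 -100 0; 60 0 -110 0; 80 0 -115 0; 90 0 -115 0"}}

```text
clock: 19.47
position: [0.3647, -0.1466, 0.2061]
tool_rot: [-3.141, -0.001, 3.14]
force: [1.1, -0.5, 0.3]
grip_width: 0.0423
```

```bash
python3 - <<'E'
from h import *
p=bot.grab_frame("wrist"); to([0,0,0])
p=bot.grab_frame("wrist"); save(p,"w8")
for l,z in dict(pin_head=.099,wheel_axis=.077,pointer=.083,wheel_hole=.077).items():
    for r in bot.pinpoint(p,l)[:2]: print(l,np.array(r["at"]),round(r["conf"],2),at_z(p,r["at"],z,True))
s=bot.grab_frame("scene"); z=s["z_map"]
v,u=np.mgrid[130:230,220:340]
P=np.array([np.array(s["eye"])+ray(s,(a,b))*z[b,a] for b,a in zip(v.ravel(),u.ravel())])
m=(np.hypot(P[:,0]-.459,P[:,1]+.147)<.011)&(P[:,2]>.1); print("head top z pct",np.percentile(P[m,2],[50,80,90,97]),m.sum())
m=(np.hypot(P[:,0]-.52,P[:,1]+.134)<.075)&(abs(P[:,2]-.077)<.006); print("wheel z",np.median(P[m,2]))
E
```

```text
t 19.5167 pos [ 0.3652 -0.1467  0.2058] rot [-3.1413 -0.      3.1399] F [-0.6104 -2.2963  1.0961] w 0.042424927622679756
shift mm [365.4 146.1 205.8]
pin_head [315.4 289.9] 0.91 [ 0.4604 -0.1491  0.099 ]
wheel_axis [328.5 317.9] 0.86 [ 0.5166 -0.1347  0.077 ]
pointer [291.3 259.4] 0.97 [ 0.4349 -0.173   0.083 ]
wheel_hole [321.5 279.1] 0.71 [ 0.4623 -0.1429  0.077 ]
head top z pct [0.1209 0.1238 0.1246 0.1259] 45
wheel z 0.07940179757151877
```

View pics/w8.png

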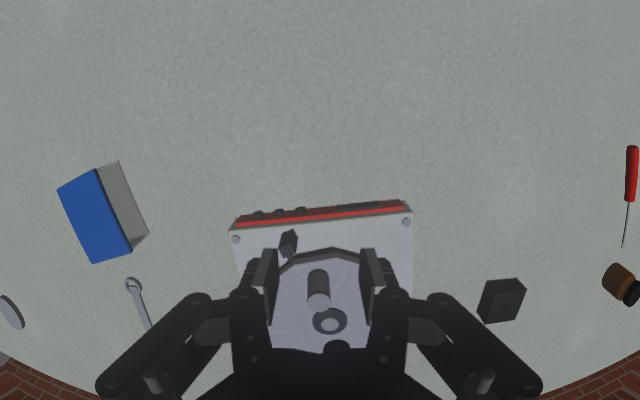

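```bash
python3 - <<'E'
from h import *
H=[];W=[]
for i in range(6):
    s=bot.grab_frame("top"); z=s["z_map"]
    v,u=np.mgrid[150:240,330:420]
    P=np.array([np.array(s["eye"])+ray(s,(a,b))*z[b,a] for b,a in zip(v.ravel(),u.ravel())])
    d=np.hypot(P[:,0]-.459,P[:,1]+.147); m=(d<.014)&(P[:,2]>.11); H+=list(P[m,2])
    m=(d>.02)&(d<.035)&(np.hypot(P[:,0]-.52,P[:,1]+.134)<.07)&(abs(P[:,2]-.077)<.01); W+=list(P[m,2])
print(len(H),np.median(H),len(W),np.median(W),np.median(H)-np.median(W))
s=bot.grab_frame("scene"); c=s["frame"][145:215,230:330]; cv2.imwrite("pics/c9.png",cv2.resize(c,None,fx=8,fy=8,interpolation=cv2.INTER_CUBIC)[:,:,::-1])
E
```

```text
406 0.1212263263611234 1221 0.07740373786435373 0.04382258849676968
```

View pics/c9.png

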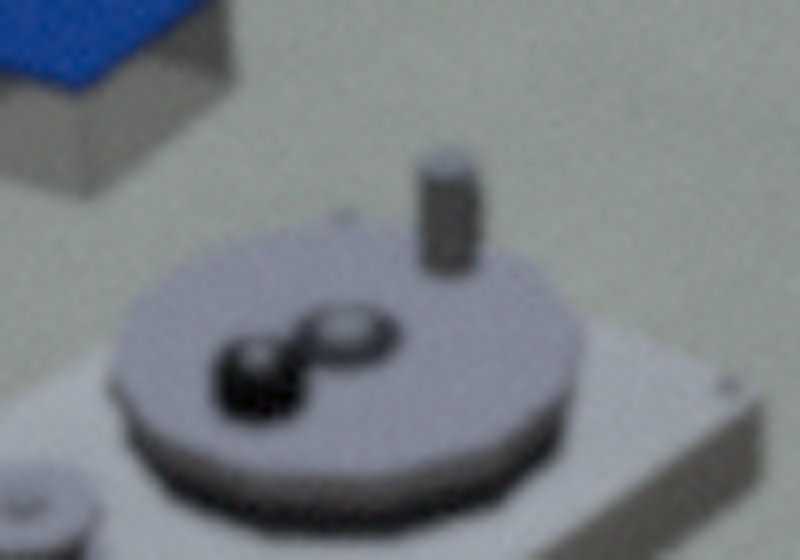

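The head stands flush on the wheel: its top is 43.8 mm above the wheel face, against the nominal 44 mm. In the crop its base is on the wheel at (447,270). The wheel is held turned, and the gripper is clear.

```bash
python3 -c "
from workcell import bot
print(bot.job_done())"
```

```text
the job is handed in; nothing more can be done
None
```

The wheel is locked back by the pin and the job is handed in, at about 20 s of the 72 s allowed. I took the pin from the parking block and put it into the wheel hole. I turned the wheel anticlockwise to about 0.64 rad, where the pin found the lock hole and dropped home. I then let the pin take the spring load, opened the gripper and withdrew.

**Last checks:**
- **Pin home:** the top camera's depth put the head top 43.8 mm above the wheel face, against 44 mm nominal. The scene picture shows the shoulder on the wheel with no gap.
- **Wheel held:** the pin stayed at its turned position after release, with the gripper clear.
- **Forces:** the highest wrist force I read was about 16 N, when the shoulder seated. Touching the lock plate first read 13 N. I only saw forces at the end of each move, so brief peaks in between could have been higher.
- **Other things on the bench:** I did not touch them.

**Disagreements:** the scene camera's depth read the wheel about 2.4 mm too high and put the head top about 45 mm above it. The top camera's wheel height matched its given value, so I relied on that one. The last wrist-camera estimates of the pin and the wheel hole differed by a few mm, which I put down to the shallow view and the hole being covered.

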